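# Feel whether a rotor hub is hollow or solid and bin it

## Robot

A 6-joint arm with a two-finger parallel gripper is mounted at the origin on a cart in front of the work surface, level with it; the furniture and walls round the work are solid. World frame = base frame: x ahead of the robot, y to its left, z up, the work surface at z = 0. Lengths are in m, angles in rad, forces in N, time in s.
With the tool pointing down it reaches from about 0.275 to 0.825 m from the base axis. Payload 4.9 kg.
Tool frame: the origin (TCP) lies between the finger pads; the fingertips stand 8 mm ahead of it and the grasp point (between the pads) lies 11 mm behind it; z points along the fingers, y is the line along which they close (so a half turn about z gives the same grasp; the last joint's range is limited). The gripper opens to 85 mm and grips with 20 to 120 N. Pads are 22 mm wide; open, the fingers measure 114 mm over their backs; the gripper's body (76 mm by 85 mm) begins 54 mm behind the grasp point. The pads swing forward as they close: fully open they stand 13 mm farther back than shut.
Start: joints at [1.049, 0.326, -0.193, 1.052, 0, 1.437], TCP at [0.208, 0.509, 0.239] pointing down, gripper open.
Joint ranges: [-2.65, 2.65], [-0.97, 1.79], [-1.3, 1.35], [-1.93, 2.1], [-1.47, 1.37], [-3.14, 3.14]. Speed limits (rad/s): [2.57, 2.57, 3.14, 3.14, 3.14, 3.14].

## Interface

Orientations are given as a rotation vector (axis times angle).
In Python, from plant import state, viewer, job gives the robot as it stands.
- The arm moves only by the tool carry_out, never from a script. Its argument "moves" is a list of rows, each a list of 3 entries, a list of its own where there are three numbers: the shift along the tool's x, y, z in cm, then the turn, a rotation vector about the tool's x, y, z in degrees, then the gripper command: -1 is shut, 1 is fully open, values between are in proportion. A call has 1 to 10 rows; each row shifts and turns the commanded pose from where the row before left it, along the tool's axes as they then stand; what a row does not reach is not made up. A row lasts 1/12 s, in which the tool goes at most 41.7 mm and 7.16 degrees, less where a joint would pass 70% of its speed; a pose out of reach is approached as far as the arm can. A call with a gripper value outside its range is refused whole. The fingers move at their own pace and stop on an object; the grip force is fixed at half the most. Time passes only in rows, so rows that do not move let the fingers close. It gives the time, the measured TCP pose, the force, the opening and the grip force at its end, in the units of the state.
- state(): the state, without advancing time (a new reading comes with each control period).
- viewer.grab_frame(name): name is "scene" or "top"; returns a dict with "frame" (480x640x3 uint8, blue, green, red), "camera_matrix" (3x3 intrinsics, pixels), "k1" (the pictures are not rectified: a ray, as slopes to the right and down, at radius r is drawn at 1 + k1 r^2 times it, then the intrinsics apply), "rvec" (rotation vector, rad) and "tvec" (3), from world to camera coordinates, as OpenCV has them. Camera axes: x right, y down, z forward; pixel columns grow to the right and rows downward; lengths in m; the calibration is good to about 2 mm. A picture is of the moment at which its call begins. There is no depth.
- job.finish_job(): hands the job in; it is judged then, once.
The state is a dict: "time": time; "joint_positions": joint angles; "joint_vel": joint speeds; "tau": joint torques, N m; "eef_pos": TCP position; "tcp_rot": TCP orientation; "ft_force": force on the tool from outside, world axes, zero at the start; "ft_torque": the same for the moment, N m; "finger_gap": finger opening in m; "finger_force": force on a finger pad.
Only numpy, scipy, OpenCV 4.12 (cv2) and the standard library are available. Lean on these libraries where they do the work, as an engineer would, in place of code of your own. Each camera call takes 0.05 s, during which the arm holds its last target. There are 200 camera calls.

## Task

The rotor hub standing on the round cork pad may be hollow (light) or solid (heavy), and you cannot see which. Lift it a few centimetres off the pad and hold it still for about a second to feel its weight; if it weighs more than 0.6 kg stand it upright in the blue bin, if less stand it upright in the yellow bin, and let go (a borderline hub, between 0.52 and 0.68 kg, may go in either). Leave the other hub at the back of the bench where it stands.

Things in the scene. Friction and masses are not known exactly. Their poses are not given: they have to be found in the camera images.
- hub: The hub to sort: black banded upright cylinder, 145 mm tall, metal bearing on top; 75 mm wide, narrowing to 62 mm at its upper part (grip there, about 120 mm above its underside, from any side). It stands between the two bins on a fixed round tan cork pad, 120 mm across, 5 mm thick. Origin: centre of its underside, z up its axis. Mass 0.25 to 0.95 kg, unseen.
- blue_bin: Blue open-topped square bin for solid hubs (over 0.6 kg), fixed to the bench: 160 x 160 mm outside, 45 mm high, walls and floor 5 mm thick (inside 150 x 150 mm, inner floor 5 mm above the origin). Origin at the centre of its underside, z up. It may stand left or right of the pad.
- yellow_bin: Yellow bin for hollow hubs (under 0.6 kg), otherwise the same as the blue one: origin at the centre of its underside. It stands on the other side of the pad.
- other_hub: Another black rotor hub of the same shape and size, standing on the bare bench top behind the work; leave it alone. Origin at the centre of its underside.
There are look-alikes about, which are no part of the job. What is shaped like the hub but green or turquoise is not meant.

How it is judged:
By the outcome, as a careful person would: the job done as asked, in the order asked, and still so for the second after the job is handed in, with the robot touching nothing.
It also fails if it takes over 38 s, if anything falls off the work surface, if the arm or the gripper's body presses on something with over 40 N, if the wrist force passes 120 N, or if a joint passes its speed limit or range.

## Working session

There is one attempt and no reset: what is moved stays moved. The work goes in short steps, Python scripts to look and compute and a tool call to move; the robot and the scene stay as the last step left them, time stands still between calls to the robot, and variables do not carry over. Pictures are saved under pics/ and viewed, at most 10 in all, crops included, and the job is handed in when it is done.

Besides the shell and the picture viewer there is one more tool, called after "Request:" as name(argument=value, ...), one argument or row to a line, values as JSON. carry_out: Moves the arm, as the interface text tells. Its arguments: {"type":"object","properties":{"moves":{"type":"array"}},"required":["moves"]}

```bash
mkdir -p pics
cat > h.py <<'E'
import numpy as np, cv2
from plant import state, viewer, job
def grab(n,save=None):
    f=viewer.grab_frame(n)
    if save: cv2.imwrite('pics/'+save,f['frame'])
    return f
def ray(f,u,v):
    K=np.array(f['camera_matrix']); p=np.array([(u-K[0,2])/K[0,0],(v-K[1,2])/K[1,1]])
    q=p.copy()
    for _ in range(20): q=p/(1+f['k1']*(q@q))
    R=cv2.Rodrigues(np.array(f['rvec'],float))[0]; t=np.array(f['tvec'],float).ravel()
    return -R.T@t, R.T@np.array([q[0],q[1],1.])
def onz(f,u,v,z):
    o,d=ray(f,u,v); return o+d*(z-o[2])/d[2]
E
python3 - <<'E'
from h import *
s=state()
for k in s: print(k,np.round(s[k],3))
for n in('scene','top'):
    f=grab(n,n+'0.png'); print(n,np.round(ray(f,320,240),3),f['k1'])
E
```

```text
time 0.0
joint_positions [ 1.049  0.327 -0.194  1.052  0.     1.437]
joint_vel [-0.     0.001 -0.001 -0.001  0.     0.001]
tau [-2.0000e-03 -4.4340e+01  2.6244e+01  1.6000e-02 -0.0000e+00 -0.0000e+00]
eef_pos [0.208 0.509 0.239]
tcp_rot [-6.050e-01 -3.082e+00  3.000e-03]
ft_force [-0.026  0.666  0.035]
ft_torque [ 0.018 -0.053 -0.015]
finger_force 0.0
finger_gap 0.085
scene [[ 0.083  0.042  0.928]
 [ 0.48  -0.037 -0.877]] -0.07598767642617188
top [[ 0.259 -0.03   1.271]
 [ 0.25   0.029 -0.968]] -0.0803945561167594
```

View pics/scene0.png

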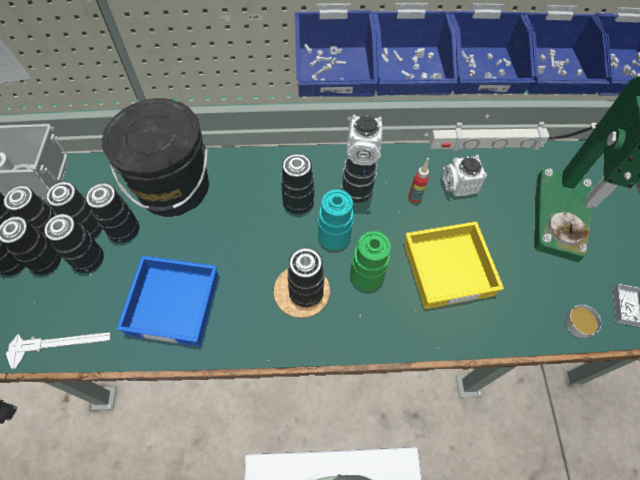

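View pics/top0.png

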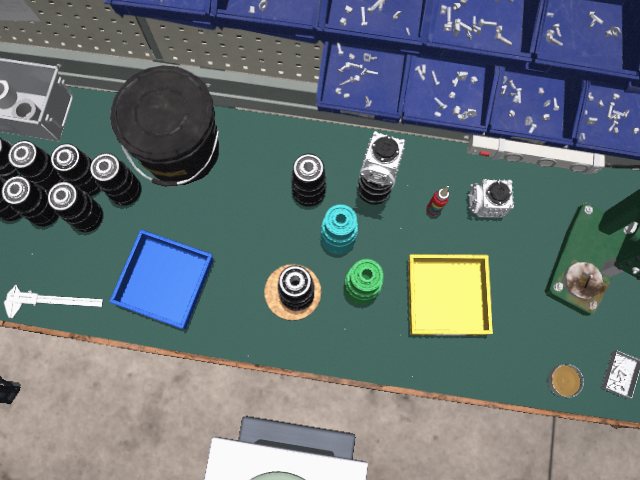

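The scene view shows these hub look-alikes:
- **Target:** the black hub on the cork pad, at (305,278) in scene and (296,288) in top.
- **Other hub:** black, at the back, scene (297,183).
- **Hub with a casting on it:** black, (360,180).
- **Black hubs at left:** a rack of six or so around (60,230).
- **Wrong colours:** turquoise (335,220) and green (372,260).

The blue bin is on the left at (168,300) and the yellow bin on the right at (452,264). I choose the one on the cork pad and will measure it with a close crop.

Run:
```python
from h import *
ims=[]; rays=[]
for n,(u,v) in (('scene',(305,262)),('top',(296,278))):
    f=grab(n); im=f['frame']; hsv=cv2.cvtColor(im,cv2.COLOR_BGR2HSV)
    c=im[v-40:v+60,u-50:u+120]; ims.append(cv2.resize(c,None,fx=4,fy=4,interpolation=cv2.INTER_CUBIC)[:400,:680//2])
    m=np.zeros(im.shape[:2],np.uint8); cv2.circle(m,(u,v),22,255,-1)
    g=((hsv[...,2]>110)&(hsv[...,1]<50)&(m>0)).astype(np.uint8)
    cs=[k for k in cv2.findContours(g,cv2.RETR_EXTERNAL,cv2.CHAIN_APPROX_NONE)[0] if len(k)>5]
    k=max(cs,key=cv2.contourArea); e=cv2.fitEllipse(k); print(n,'bearing',np.round(e,1),np.round(onz(f,*e[0],.15),4))
    rays.append(ray(f,*e[0]))
    for nm,lo,hi in (('blue',(105,150,60),(125,255,255)),('yellow',(22,150,80),(35,255,255)),('green',(50,120,40),(75,255,255)),('turq',(83,120,90),(98,255,255))):
        M=cv2.inRange(hsv,lo,hi); M[:130]=0
        k=max(cv2.findContours(M,cv2.RETR_EXTERNAL,cv2.CHAIN_APPROX_SIMPLE)[0],key=cv2.contourArea)
        if nm in('blue','yellow'):
            h=cv2.convexHull(k); a=cv2.approxPolyDP(h,8,True)[:,0]
            P=np.array([onz(f,*p,.045)[:2] for p in a]); r=cv2.minAreaRect((P*1000).astype(np.float32))
            print(n,nm,a.tolist(),np.round(P,3).tolist(),np.round(P.mean(0),3),np.round(np.linalg.norm(P-np.roll(P,1,0),axis=1),3))
        else:
            x,y,w,hh=cv2.boundingRect(k); print(n,nm,(x,y,w,hh),'top centre',np.round(onz(f,x+w/2,y+w/2*.9,.145),3))
(o1,d1),(o2,d2)=rays
s=np.linalg.lstsq(np.c_[d1,-d2],o2-o1,rcond=None)[0]; print('tri',np.round(o1+d1*s[0],4),np.round(o2+d2*s[1],4))
cv2.imwrite('pics/crop.png',np.hstack(ims))
```

```text
Traceback (most recent call last):
ValueError: setting an array element with a sequence. The requested array has an inhomogeneous shape after 1 dimensions. The detected shape was (3,) + inhomogeneous part.
```

```bash
cat > m.py <<'E'
from h import *
ims=[]; rays=[]
for n,(u,v) in (('scene',(305,262)),('top',(296,278))):
    f=grab(n); im=f['frame']; hsv=cv2.cvtColor(im,cv2.COLOR_BGR2HSV)
    c=im[v-40:v+60,u-50:u+50]; ims.append(cv2.resize(c,None,fx=4,fy=4,interpolation=cv2.INTER_CUBIC))
    m=np.zeros(im.shape[:2],np.uint8); cv2.circle(m,(u,v),22,255,-1)
    g=((hsv[...,2]>110)&(hsv[...,1]<50)&(m>0)).astype(np.uint8)
    cs=[k for k in cv2.findContours(g,cv2.RETR_EXTERNAL,cv2.CHAIN_APPROX_NONE)[0] if len(k)>5]
    k=max(cs,key=cv2.contourArea); e=cv2.fitEllipse(k); print(n,'bearing',np.round(e[0],1),np.round(e[1],1),np.round(onz(f,*e[0],.15),4))
    rays.append(ray(f,*e[0])); cv2.circle(ims[-1],(int((e[0][0]-u+50)*4),int((e[0][1]-v+40)*4)),3,(0,0,255),-1)
    for nm,lo,hi in (('blue',(105,150,60),(125,255,255)),('yellow',(22,150,80),(35,255,255)),('green',(50,120,90),(75,255,255)),('turq',(83,120,90),(98,255,255))):
        M=cv2.inRange(hsv,lo,hi); M[:130]=0
        k=max(cv2.findContours(M,cv2.RETR_EXTERNAL,cv2.CHAIN_APPROX_SIMPLE)[0],key=cv2.contourArea)
        if nm in('blue','yellow'):
            a=cv2.approxPolyDP(cv2.convexHull(k),8,True)[:,0]
            P=np.array([onz(f,*map(float,p),.045)[:2] for p in a])
            print(n,nm,a.tolist(),np.round(P,3).tolist(),np.round(P.mean(0),3),np.round(np.linalg.norm(P-np.roll(P,1,0),axis=1),3))
        else:
            x,y,w,hh=cv2.boundingRect(k); print(n,nm,(x,y,w,hh),'top centre',np.round(onz(f,x+w/2,y+w/2*.9,.145),3))
(o1,d1),(o2,d2)=rays
s=np.linalg.lstsq(np.c_[d1,-d2],o2-o1,rcond=None)[0]; print('tri',np.round(o1+d1*s[0],4),np.round(o2+d2*s[1],4))
cv2.imwrite('pics/crop.png',np.hstack(ims))
E
python3 m.py
```

```text
scene bearing [305.1 262. ] [28.5 31. ] [0.4631 0.0386 0.15  ]
scene blue [[142, 256], [216, 266], [199, 346], [117, 329]] [[0.54, 0.386], [0.512, 0.225], [0.341, 0.248], [0.38, 0.414]] [0.443 0.318] [0.163 0.163 0.172 0.171]
scene yellow [[476, 222], [502, 288], [424, 307], [406, 234]] [[0.599, -0.345], [0.439, -0.367], [0.405, -0.198], [0.574, -0.183]] [ 0.505 -0.273] [0.163 0.162 0.173 0.17 ]
scene green (350, 231, 41, 60) top centre [ 0.488 -0.086  0.145]
scene turq (318, 189, 36, 61) top centre [ 0.589 -0.027  0.145]
top bearing [294.5 280.8] [29.8 30.8] [0.4637 0.0386 0.15  ]
top blue [[141, 229], [211, 254], [185, 328], [109, 301]] [[0.541, 0.385], [0.512, 0.227], [0.352, 0.249], [0.381, 0.416]] [0.446 0.319] [0.164 0.161 0.161 0.17 ]
top yellow [[413, 258], [484, 258], [489, 330]] [[0.569, -0.191], [0.592, -0.338], [0.444, -0.362]] [ 0.535 -0.297] [0.212 0.149 0.15 ]
top green (345, 259, 38, 41) top centre [ 0.494 -0.09   0.145]
top turq (321, 204, 37, 43) top centre [ 0.595 -0.028  0.145]
tri [0.464  0.0386 0.1482] [0.464  0.0387 0.1483]
```

View pics/crop.png

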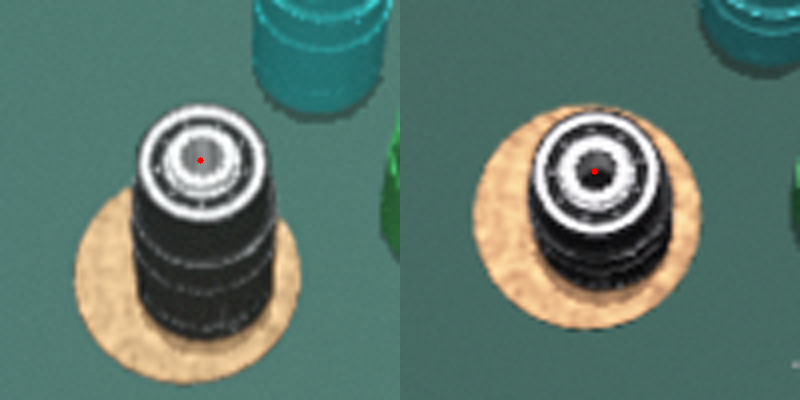

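The crop confirms the hub on the cork pad: the bearing centre (red dot) is on the hub axis in both views, with turquoise and green clear of it. Hub is at (0.464, 0.039), blue bin at about (0.447, 0.318), yellow bin at about (0.506, -0.276). Next I work out the approach in tool axes.

```bash
cat > d.py <<'E'
from h import *; import sys
s=state(); R=cv2.Rodrigues(np.array(s['tcp_rot']))[0]; p=np.array(s['eef_pos'])
t=np.array(eval(sys.argv[1]))
print('t',s['time'],'pos',np.round(p,4),'shift cm',np.round(R.T@(t-p)*100,2)); print(np.round(R,3)); print(np.round(s['joint_positions'],2),np.round(s['ft_force'],2),s['finger_gap'],s['finger_force'])
E
python3 d.py '[.464,.0386,.25]'
```

```text
t 0.25 pos [0.2078 0.5089 0.2389] shift cm [-41.5  -33.85  -1.09]
[[-0.926  0.378 -0.   ]
 [ 0.378  0.926 -0.001]
 [ 0.    -0.001 -1.   ]]
[ 1.05  0.33 -0.19  1.05 -0.    1.44] [-0.38  0.88 -0.11] 0.08570811895679968 0.0
```

Request:
carry_out(
  moves=[
    [[-2.6,-2.1,0],[0,0,0],1],
    [[-2.6,-2.1,0],[0,0,0],1],
    [[-2.6,-2.1,0],[0,0,0],1],
    [[-2.6,-2.1,0],[0,0,0],1],
    [[-2.6,-2.1,0],[0,0,0],1],
    [[-2.6,-2.1,0],[0,0,0],1],
    [[-2.6,-2.1,0],[0,0,0],1],
    [[-2.6,-2.1,0],[0,0,0],1],
    [[-2.6,-2.1,0],[0,0,0],1],
    [[-2.6,-2.1,0],[0,0,0],1],
  ],
)

```text
time: 1.08
eef_pos: [0.3697, 0.215, 0.2394]
tcp_rot: [0.605, 3.082, 0.0]
ft_force: [1.2, 0.6, -0.3]
finger_gap: 0.0852
finger_force: 0.0
```

```bash
python3 d.py '[.464,.0386,.25]'
```

```text
t 1.0833 pos [0.3697 0.215  0.2394] shift cm [-15.4  -12.76  -1.06]
[[-0.926  0.378  0.   ]
 [ 0.378  0.926  0.   ]
 [-0.     0.    -1.   ]]
[ 0.35  0.1  -0.49  0.99  0.    0.74] [ 1.19  0.62 -0.34] 0.08515159679548544 0.0
```

Request:
carry_out(
  moves=[
    [[-2.6,-2.2,0],[0,0,0],1],
    [[-2.6,-2.1,0],[0,0,0],1],
    [[-2.6,-2.1,0],[0,0,0],1],
    [[-2.6,-2.1,0],[0,0,0],1],
    [[-2.6,-2.1,0],[0,0,0],1],
    [[-2.4,-2.1,0],[0,0,0],1],
    [[0,0,0],[0,0,0],1],
    [[0,0,0],[0,0,0],1],
  ],
)

```text
time: 1.75
eef_pos: [0.4642, 0.0394, 0.239]
tcp_rot: [-0.61, -3.081, -0.0]
ft_force: [-0.2, 0.4, 0.6]
finger_gap: 0.0853
finger_force: 0.0
```

```bash
python3 d.py '[.464,.0386,.112]'; python3 -c "
from h import *
f=grab('scene'); g=grab('top')
cv2.imwrite('pics/a.png',np.hstack([cv2.resize(x['frame'][170:350,200:380],(400,400)) for x in(f,g)]))"
```

```text
t 1.75 pos [0.4642 0.0394 0.239 ] shift cm [-0.02 -0.08 12.7 ]
[[-0.924  0.381 -0.   ]
 [ 0.381  0.924  0.   ]
 [ 0.001  0.    -1.   ]]
[-0.07  0.17 -0.4   1.    0.    0.32] [-0.2   0.35  0.56] 0.08532923257467083 0.0
```

View pics/a.png

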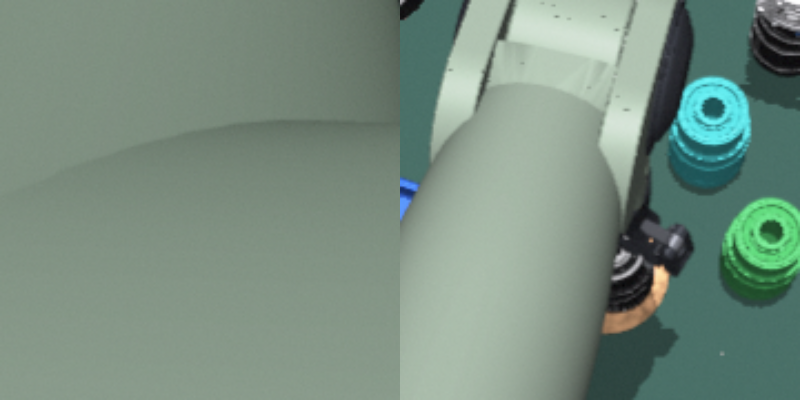

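The arm hides most of both views. In the right half (top camera), the open right finger sits beside the hub at about (665,245), clear of green at (765,250). Descending in two stages while watching the force.

Request:
carry_out(
  moves=[
    [[0,-0.1,2],[0,0,0],1],
    [[0,0,2],[0,0,0],1],
    [[0,0,2],[0,0,0],1],
    [[0,0,1],[0,0,0],1],
    [[0,0,1],[0,0,0],1],
    [[0,0,1],[0,0,0],1],
    [[0,0,0],[0,0,0],1],
  ],
)

```text
time: 2.43
eef_pos: [0.4614, 0.0413, 0.1477]
tcp_rot: [-0.601, -3.08, 0.0]
ft_force: [-0.9, -0.1, -0.8]
finger_gap: 0.0853
finger_force: 0.0
```

Request:
carry_out(
  moves=[
    [[0,0,1],[0,0,0],1],
    [[0,0,1],[0,0,0],1],
    [[0,0,1],[0,0,0],1],
    [[0,0,0.7],[0,0,0],1],
    [[0,0,0],[0,0,0],1],
    [[0,0,0],[0,0,0],1],
  ],
)

```text
time: 2.93
eef_pos: [0.4631, 0.0403, 0.1125]
tcp_rot: [-0.604, -3.083, -0.0]
ft_force: [0.1, -0.6, 0.5]
finger_gap: 0.0858
finger_force: 0.0
```

Request:
carry_out(
  moves=[
    [[0,0,0],[0,0,0],0.4],
    [[0,0,0],[0,0,0],0.2],
    [[0,0,0],[0,0,0],-1],
    [[0,0,0],[0,0,0],-1],
    [[0,0,0],[0,0,0],-1],
    [[0,0,0],[0,0,0],-1],
    [[0,0,0],[0,0,0],-1],
    [[0,0,0],[0,0,0],-1],
    [[0,0,0],[0,0,0],-1],
    [[0,0,0],[0,0,0],-1],
  ],
)

```text
time: 3.77
eef_pos: [0.464, 0.0392, 0.1138]
tcp_rot: [0.605, 3.081, -0.002]
ft_force: [-3.4, -2.8, 10.0]
finger_gap: 0.0651
finger_force: 64.5
```

Request:
carry_out(
  moves=[
    [[0,0,0],[0,0,0],-1],
    [[0,0,0],[0,0,0],-1],
    [[0,0,0],[0,0,0],-1],
  ],
)

```text
time: 4.02
eef_pos: [0.464, 0.0392, 0.1138]
tcp_rot: [0.605, 3.081, -0.002]
ft_force: [-3.2, -2.5, 9.5]
finger_gap: 0.0643
finger_force: 64.5
```

Request:
carry_out(
  moves=[
    [[0,0,-0.3],[0,0,0],-1],
    [[0,0,-0.5],[0,0,0],-1],
    [[0,0,-0.5],[0,0,0],-1],
    [[0,0,-0.8],[0,0,0],-1],
    [[0,0,-0.8],[0,0,0],-1],
    [[0,0,-0.8],[0,0,0],-1],
    [[0,0,-0.8],[0,0,0],-1],
    [[0,0,-0.5],[0,0,0],-1],
    [[0,0,0],[0,0,0],-1],
    [[0,0,0],[0,0,0],-1],
  ],
)

```text
time: 4.85
eef_pos: [0.4638, 0.0397, 0.1627]
tcp_rot: [0.605, 3.082, 0.0]
ft_force: [0.3, 0.5, -9.6]
finger_gap: 0.0645
finger_force: 68.0
```

Request:
carry_out(
  moves=[
    [[0,0,0],[0,0,0],-1],
    [[0,0,0],[0,0,0],-1],
    [[0,0,0],[0,0,0],-1],
    [[0,0,0],[0,0,0],-1],
  ],
)

```text
time: 5.18
eef_pos: [0.4632, 0.0397, 0.1619]
tcp_rot: [-0.605, -3.082, 0.0]
ft_force: [0.5, 0.2, -8.7]
finger_gap: 0.0646
finger_force: 68.0
```

Request:
carry_out(
  moves=[
    [[0,0,0],[0,0,0],-1],
    [[0,0,0],[0,0,0],-1],
    [[0,0,0],[0,0,0],-1],
    [[0,0,0],[0,0,0],-1],
  ],
)

```text
time: 5.52
eef_pos: [0.4634, 0.0397, 0.1623]
tcp_rot: [0.605, 3.083, -0.0]
ft_force: [0.1, -0.7, -9.3]
finger_gap: 0.0642
finger_force: 68.0
```

Request:
carry_out(
  moves=[
    [[0,0,0],[0,0,0],-1],
    [[0,0,0],[0,0,0],-1],
    [[0,0,0],[0,0,0],-1],
    [[0,0,0],[0,0,0],-1],
  ],
)

```text
time: 5.85
eef_pos: [0.4634, 0.0397, 0.1623]
tcp_rot: [0.605, 3.083, 0.0]
ft_force: [0.5, 0.5, -9.1]
finger_gap: 0.0644
finger_force: 68.0
```

```bash
python3 -c "
from h import *
F=[];Z=[];T=[]
for i in range(10):
    grab('top','b.png' if i==9 else None); s=state(); F.append(s['ft_force']); T.append(s['ft_torque']); Z.append(s['eef_pos'])
F=np.array(F); print(F.round(2)); print(F.mean(0),F.std(0),np.mean(Z,0),np.ptp(Z,0),s['finger_gap'],s['time'])
im=cv2.imread('pics/b.png'); cv2.imwrite('pics/b2.png',cv2.resize(im[200:380,180:440],None,fx=3,fy=3))"
```

```text
[[ -0.98   0.44  -8.89]
 [ -0.14   0.15  -9.53]
 [  0.44  -0.68  -8.78]
 [ -0.49   0.42  -8.85]
 [ -0.5    1.16  -9.46]
 [  0.15   0.13 -10.37]
 [ -0.08   0.47  -9.47]
 [ -0.54  -0.59  -9.63]
 [  0.18  -1.11  -9.36]
 [ -0.09  -0.11  -9.91]]
[-0.20594453  0.02733845 -9.42569165] [0.40253064 0.63429854 0.47088627] [0.46342686 0.03972298 0.16228465] [3.06793449e-05 2.65743467e-05 2.97713430e-05] 0.06408175125896165 6.35
```

View pics/b2.png

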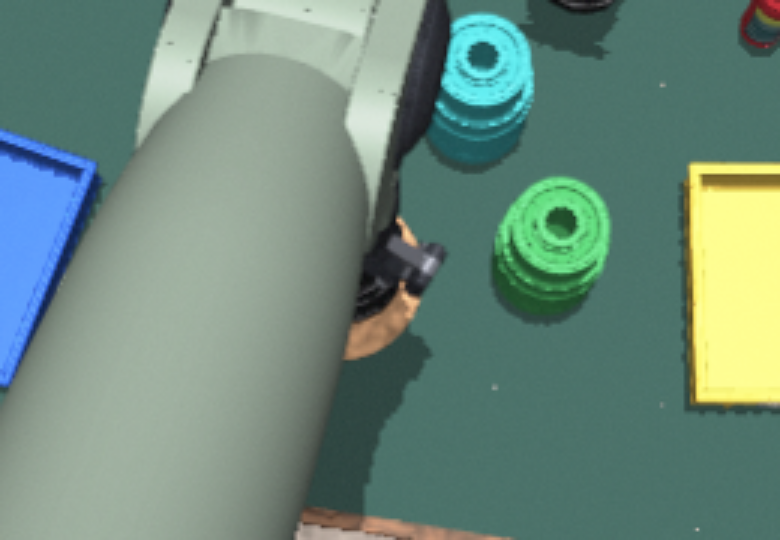

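The force is steady at -9.4 N, about 0.96 kg, with the free reading near 0. The hub is heavy, so it goes in the blue bin. The picture shows it held above the pad, with the bench around it undisturbed. Raising it further and carrying it to blue.

Request:
carry_out(
  moves=[
    [[0,0,-1],[0,0,0],-1],
    [[0,0,-1.5],[0,0,0],-1],
    [[0,0,-1.3],[0,0,0],-1],
    [[0.3,0.7,0],[0,0,0],-1],
    [[0.7,1.4,0],[0,0,0],-1],
    [[1,2,0],[0,0,0],-1],
    [[1,2,0],[0,0,0],-1],
    [[1,2,0],[0,0,0],-1],
    [[1,2,0],[0,0,0],-1],
    [[1,2,0],[0,0,0],-1],
  ],
)

```text
time: 7.18
eef_pos: [0.4529, 0.176, 0.1994]
tcp_rot: [-0.605, -3.082, -0.0]
ft_force: [-0.4, -0.6, -9.2]
finger_gap: 0.064
finger_force: 69.8
```

Request:
carry_out(
  moves=[
    [[1,2,0],[0,0,0],-1],
    [[1,2,0],[0,0,0],-1],
    [[1,2,0],[0,0,0],-1],
    [[1,2,0],[0,0,0],-1],
    [[1,2,0],[0,0,0],-1],
    [[0.6,1.6,0],[0,0,0],-1],
    [[0.3,1,0],[0,0,0],-1],
    [[0.1,0.5,0],[0,0,0],-1],
    [[0,0,0],[0,0,0],-1],
    [[0,0,0],[0,0,0],-1],
  ],
)

```text
time: 8.02
eef_pos: [0.4474, 0.3177, 0.1998]
tcp_rot: [-0.606, -3.082, 0.002]
ft_force: [-0.2, -0.5, -10.1]
finger_gap: 0.0646
finger_force: 69.8
```

```bash
python3 d.py '[.447,.318,.117]'; python3 -c "
from h import *
f=grab('scene'); g=grab('top')
cv2.imwrite('pics/c.png',np.hstack([cv2.resize(x['frame'][190:370,70:250],(400,400)) for x in(f,g)]))"
```

```text
t 8.0167 pos [0.4474 0.3177 0.1998] shift cm [0.05 0.02 8.28]
[[-0.926  0.378 -0.001]
 [ 0.378  0.926 -0.001]
 [ 0.    -0.001 -1.   ]]
[ 0.48  0.35 -0.26  0.96 -0.    0.87] [ -0.22  -0.5  -10.07] 0.06456713599775914 69.81819804626866
```

View pics/c.png

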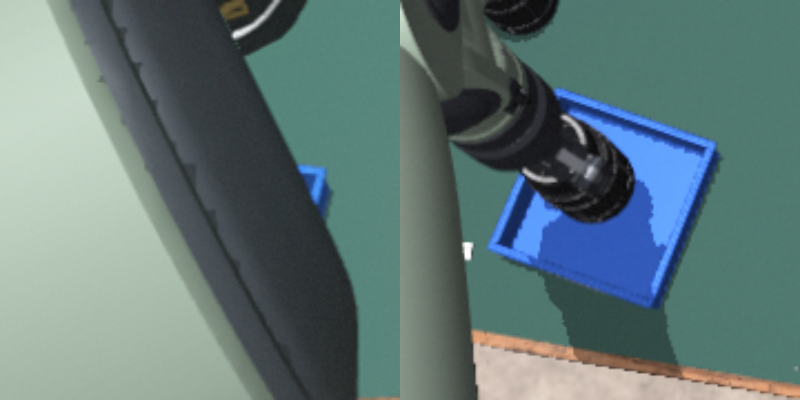

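The hub hangs upright inside the blue bin's outline, with its base at about (610,205) and the bin spanning (490–715, 90–305). Lowering it.

Request:
carry_out(
  moves=[
    [[0,0,0.7],[0,0,0],-1],
    [[0,0,1.3],[0,0,0],-1],
    [[0,0,1.5],[0,0,0],-1],
    [[0,0,1.5],[0,0,0],-1],
    [[0,0,1.2],[0,0,0],-1],
    [[0,0,0.9],[0,0,0],-1],
    [[0,0,0.6],[0,0,0],-1],
    [[0,0,0.3],[0,0,0],-1],
    [[0,0,0],[0,0,0],-1],
    [[0,0,0],[0,0,0],-1],
  ],
)

```text
time: 8.95
eef_pos: [0.448, 0.3185, 0.1207]
tcp_rot: [0.605, 3.082, 0.001]
ft_force: [0.0, -0.3, -8.6]
finger_gap: 0.0645
finger_force: 69.8
```

Request:
carry_out(
  moves=[
    [[0,0,0.2],[0,0,0],-1],
    [[0,0,0.1],[0,0,0],-1],
    [[0,0,0],[0,0,0],-1],
    [[0,0,0],[0,0,0],-1],
  ],
)

```text
time: 9.28
eef_pos: [0.4477, 0.3184, 0.1175]
tcp_rot: [0.605, 3.082, 0.0]
ft_force: [-0.2, -0.4, -9.2]
finger_gap: 0.0641
finger_force: 69.8
```

Request:
carry_out(
  moves=[
    [[0,0,0.1],[0,0,0],-1],
    [[0,0,0.1],[0,0,0],-1],
    [[0,0,0.1],[0,0,0],-1],
    [[0,0,0],[0,0,0],-1],
    [[0,0,0],[0,0,0],-1],
  ],
)

```text
time: 9.7
eef_pos: [0.4476, 0.3184, 0.1142]
tcp_rot: [-0.605, -3.083, 0.0]
ft_force: [-0.4, -0.6, -8.3]
finger_gap: 0.0641
finger_force: 69.8
```

Request:
carry_out(
  moves=[
    [[0,0,0.1],[0,0,0],-1],
    [[0,0,0.1],[0,0,0],-1],
    [[0,0,0],[0,0,0],-1],
    [[0,0,0],[0,0,0],-1],
  ],
)

```text
time: 10.03
eef_pos: [0.448, 0.3182, 0.114]
tcp_rot: [0.605, 3.081, 0.0]
ft_force: [-4.5, -3.2, 4.7]
finger_gap: 0.064
finger_force: 71.8
```

It has touched down, with the force now at +4.7 N. Releasing.

Request:
carry_out(
  moves=[
    [[0,0,0],[0,0,0],0.7],
    [[0,0,0],[0,0,0],1],
    [[0,0,0],[0,0,0],1],
    [[0,0,0],[0,0,0],1],
    [[0,0,0],[0,0,0],1],
    [[0,0,0],[0,0,0],1],
    [[0,0,0],[0,0,0],1],
  ],
)

```text
time: 10.62
eef_pos: [0.4477, 0.3185, 0.1123]
tcp_rot: [0.605, 3.083, 0.0]
ft_force: [0.8, 0.9, -0.8]
finger_gap: 0.0856
finger_force: 0.0
```

Request:
carry_out(
  moves=[
    [[0,0,-0.5],[0,0,0],1],
    [[0,0,-1],[0,0,0],1],
    [[0,0,-1.5],[0,0,0],1],
    [[0,0,-2],[0,0,0],1],
    [[0,0,-2.5],[0,0,0],1],
    [[0,0,-2.5],[0,0,0],1],
    [[0,0,-2.5],[0,0,0],1],
    [[0,0,0],[0,0,0],1],
  ],
)

```text
time: 11.28
eef_pos: [0.4502, 0.3198, 0.2435]
tcp_rot: [0.604, 3.076, 0.009]
ft_force: [0.6, 1.2, 0.2]
finger_gap: 0.0855
finger_force: 0.0
```

Request:
carry_out(
  moves=[
    [[2,-3,0],[0,0,0],1],
    [[2,-3,0],[0,0,0],1],
    [[2,-3,0],[0,0,0],1],
    [[2,-3,0],[0,0,0],1],
    [[2,-3,0],[0,0,0],1],
    [[1,-3,0],[0,0,0],1],
    [[0,-3,0],[0,0,0],1],
    [[0,-3,0],[0,0,0],1],
    [[0,0,0],[0,0,0],1],
    [[0,0,0],[0,0,0],1],
  ],
)

```text
time: 12.12
eef_pos: [0.2548, 0.1371, 0.2378]
tcp_rot: [0.609, 3.08, 0.001]
ft_force: [0.4, 0.2, 0.0]
finger_gap: 0.0854
finger_force: 0.0
```

```bash
python3 -c "
from h import *
f=grab('scene'); g=grab('top'); s=state(); print(s['time'],s['eef_pos'],s['ft_force'])
cv2.imwrite('pics/e.png',np.hstack([cv2.resize(x['frame'],(400,300)) for x in(f,g)]))"
```

```text
12.2167 [0.25580024 0.1381393  0.23781068] [ 0.0883806  -0.45332975  0.27577824]
```

View pics/e.png

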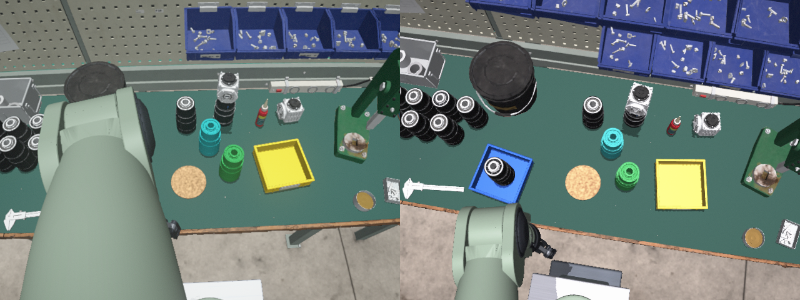

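The top view (right half) shows the hub upright in the blue bin at (498,172). The cork pad is empty, the other hubs are where they were, and the arm is clear. Handing in.

```bash
python3 -c "
from h import *
print(job.finish_job())"
```

```text
the job is handed in; nothing more can be done
None
```

The hub weighed about 0.96 kg (solid), so I stood it upright in the blue bin, let go, left the other hub untouched and handed the job in at about 12 s; no verdict was returned.

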